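# Load a flanged heater spigot into the slotted plate of the test fixture

### The job

Pick up the brass flanged spigot from the front of the tool cart and slide it sideways into the slotted plate of the low fixture, flange down and under the plate, past the spring rollers to the closed end of the slot. Press it home there with a firm push of about 15 N, then let go so that it stands upright in place; feel your way and never push on the fixture with more than 25 N. Do not knock the spigot over, and leave the heater tap, the bracket and the cream cap where they are.

Things in the scene. Friction and masses are not known exactly. Their poses are not given: they have to be found in the camera images.
- spigot: brass flanged spigot, upright on its flange: flange 50 mm diameter, 6 mm thick; above it a smooth round barrel, 30 mm diameter, up to 80 mm height; about 0.25 kg. Origin: centre of the flange's underside, z up the barrel. Starts in the front left bay of the tray (floor z = 0, 25 mm high ridges round it).
- fixture: low fixture on the tray's rear floor (z = 0.0014): 9 mm high dark steel rails carrying an aluminium slotted plate 6 mm thick, red roller covers and screw heads to 20 mm. Origin: on that floor, midway between the side rails (68 mm apart), about where the spigot's axis is when home. x: push-in direction (roughly to the robot's right), z up. The flange slides on the floor under the plate
- slot_mouth (a point): on the floor, 39 mm before the fixture's origin: nominal front edge of the plate. A 45 degree funnel 50.5 mm wide narrows within 9 mm to the 32.5 mm slot. The screws let the plate sit up to 7 mm off in depth (x) and to either side (y); this is NOT in these poses: find it by feel or by eye. The spigot is clear in front with its axis 78 mm before the origin
- slot_rollers (a point): on the floor, 9 mm before the fixture's origin: nominal spring rollers (10 mm wide, one each side, standing out 3 mm; shifted with the plate). The barrel meets them 17 mm before the origin (plus or minus the plate's shift); passing takes 3 to 6 N, then they hold it home. Before, sliding in aligned is nearly free. The hard closed end stops the axis at the origin plus or minus the shift
- heater_tap: old grey heater tap with rusty union, 85x103x41 mm, loose bystander in the front middle bay; origin centre of its underside
- zinc_bracket: yellow zinc-plated bracket, 63x43x36 mm, loose bystander in the front middle bay; origin centre of its underside
- cream_cap: yellowed round filler cap, 56 mm diameter, 28 mm high, loose bystander in the front left bay at its left end; origin centre of its underside
There are look-alikes about, which are no part of the job. What is shaped like the fixture but pink is not meant.

How it is judged:
By the outcome, as a careful person would: the job done as asked, in the order asked, and still so for the second after the job is handed in, with the robot touching nothing.
It also fails if it takes over 72 s, if anything falls off the work surface, if the arm or the gripper's body presses on something with over 40 N, if the wrist force passes 120 N, or if a joint passes its speed limit or range.

### The arm

A 6-joint arm with a two-finger parallel gripper is mounted at the origin on a cart in front of the work surface, level with it; the furniture and walls round the work are solid. World frame = base frame: x ahead of the robot, y to its left, z up, the work surface at z = 0. Lengths are in m, angles in degrees, forces in N, time in s.
With the tool pointing down it reaches from about 0.35 to 0.875 m from the base axis. Payload 15.5 kg.
Tool frame: the origin (TCP) lies at the very end of the fingers, on their centre line; the grasp point (between the pads) lies 19 mm behind it; z points along the fingers, y is the line along which they close (so a half turn about z gives the same grasp; the last joint's range is limited). The gripper opens to 85 mm and grips with 20 to 120 N. Pads are 22 mm wide; open, the fingers measure 114 mm over their backs; the gripper's body (76 mm by 85 mm) begins 54 mm behind the grasp point. The pads swing forward as they close: fully open they stand 13 mm farther back than shut.
Start: joints at [59.101, 28.281, 77.091, -0, 74.628, -5.472], TCP at [0.268, 0.564, 0.231] pointing down, gripper open.
Joint ranges: [-166.48, 166.48], [-47.26, 123.95], [12.59, 153.08], [-70.14, 250.14], [6.76, 159.57], [-176.63, 176.63]. Speed limits (degrees/s): [108.29, 108.29, 147.25, 172.46, 172.46, 172.46].

### API

Orientations are given as a 3x3 rotation matrix whose columns are the frame's x, y, z axes.
In Python, from plant import telemetry, get_image, job gives the robot as it stands.
- The arm moves only by the tool jog_arm, never from a script. Its argument "plan" is a list of rows, each an object with "twist": the turn, a rotation vector about the tool's x, y, z in rad, a list of three; "xyz": the shift along the tool's x, y, z in m, a list of three; "grip": the opening, from 0 (shut) to 1 (fully open). In form: [{"twist": [wx, wy, wz], "xyz": [tx, ty, tz], "grip": grip}, ...]. A call has 1 to 20 rows; each row is the pose to reach, as a shift and turn from the pose commanded when the call began, along the tool's axes at that moment; what a row does not reach only later rows make up. A row lasts 1/12 s, in which the tool goes at most 41.7 mm and 7.16 degrees, less where a joint would pass 70% of its speed; a pose out of reach is approached as far as the arm can. A call with a gripper value outside its range is refused whole. The fingers move at their own pace and stop on an object; "force" is the grip in N (left out, the last holds). Time passes only in rows, so rows that repeat a pose let the fingers close. It gives the time, the measured TCP pose, the force, the opening and the grip force at its end, in the units of the state.
- telemetry.observe(): the state, without advancing time (a new reading comes with each control period).
- get_image(name): name is "scene" or "top"; returns a dict with "image" (384x512x3 uint8, red, green, blue), "z_map" (384x512 float32, m along the optical axis (not along the pixel's ray), 0 where there is no reading), "vertical_fov" (degrees; the focal length in pixels is half the picture's height over the tangent of half this angle, whatever the lens; pixels are square), "cx", "cy" (the principal point, pixels), "k1" (the pictures are not rectified: a ray, as slopes to the right and down, at radius r is drawn at 1 + k1 r^2 times it, then the intrinsics apply), "T" (4x4, takes a point from camera to world coordinates). Camera axes: x right, y down, z forward; pixel columns grow to the right and rows downward; lengths in m; the calibration is good to about 2 mm. A picture is of the moment at which its call begins.
- job.hand_in(): hands the job in; it is judged then, once.
The state is a dict: "t": time; "joints": joint angles; "joint_vel": joint speeds; "effort": joint torques, N m; "tcp_pos": TCP position; "orientation": TCP orientation; "ft_force": force on the tool from outside, world axes, zero at the start; "wrist_torque": the same for the moment, N m; "grip_width": opening from 0.0 (shut) to 1.0 (fully open); "gripper_force": force on a finger pad.
Only numpy, scipy, OpenCV 4.12 (cv2) and the standard library are available. Lean on these libraries where they do the work, as an engineer would, in place of code of your own. Each camera call takes 0.05 s, during which the arm holds its last target. There are 200 camera calls.

## Working session

There is one attempt and no reset: what is moved stays moved. The work goes in short steps, Python scripts to look and compute and a tool call to move; the robot and the scene stay as the last step left them, time stands still between calls to the robot, and variables do not carry over. Pictures are saved under pics/ and viewed, at most 10 in all, crops included, and the job is handed in when it is done.

Besides the shell and the picture viewer there is one more tool, called after "Emit:" by a JSON object that holds its "fn" and its "kwargs". jog_arm: Moves the arm, as the interface text tells. Its arguments: {"type":"object","properties":{"plan":{"type":"array","items":{"type":"object","properties":{"twist":{"type":"array","items":{"type":"number"}},"xyz":{"type":"array","items":{"type":"number"}},"grip":{"type":"number"}}}},"force":{"type":"number"}},"required":["plan"]}

```bash
mkdir -p pics; ls; cat > h.py <<'E'
import numpy as np, cv2
from plant import telemetry, get_image, job
def grab(n, save=None):
    d=get_image(n)
    if save: cv2.imwrite(save, cv2.cvtColor(d['image'],cv2.COLOR_RGB2BGR))
    return d
def world(d):
    """per-pixel world points from depth"""
    P=pts(d); z=d['z_map']
    Q=np.dstack([P[...,0]*z,P[...,1]*z,z])
    return Q@d['T'][:3,:3].T+d['T'][:3,3]
def slopes(d,uv):
    h=d['image'].shape[0]; f=h/2/np.tan(np.radians(d['vertical_fov'])/2)
    p=(np.asarray(uv,float)-[d['cx'],d['cy']])/f
    q=p.copy()
    for _ in range(20): q=p/(1+d['k1']*(q**2).sum(-1,keepdims=True))
    return q
def pts(d):
    h,w=d['image'].shape[:2]
    u,v=np.meshgrid(np.arange(w),np.arange(h)); return slopes(d,np.dstack([u,v]))
def onplane(d,uv,z):
    q=slopes(d,uv); r=np.concatenate([q,np.ones(q.shape[:-1]+(1,))],-1)@np.asarray(d['T'])[:3,:3].T
    o=np.asarray(d['T'])[:3,3]; return o+r*((z-o[2])/r[...,2])[...,None]
E
python3 - <<'E'
from h import *
for n in('scene','top'):
    d=grab(n,f'pics/{n}0.png'); print(n,d['vertical_fov'],d['cx'],d['cy'],d['k1'],np.round(d['T'],3).tolist())
print(telemetry.observe())
E
```

```text
pics
scene 55.855664728766 259.3558817600546 189.05908888710394 -0.08541768687658376 [[0.817, -0.43, 0.385, 0.205], [-0.577, -0.616, 0.536, -0.303], [0.007, -0.66, -0.751, 0.704], [0.0, 0.0, 0.0, 1.0]]
top 50.019208914914365 253.84691939735114 190.88047985986694 -0.07257187738655303 [[-0.213, -0.956, 0.202, 0.364], [-0.977, 0.21, -0.038, 0.163], [-0.006, -0.205, -0.979, 0.972], [0.0, 0.0, 0.0, 1.0]]
{'t': 0.1, 'joints': array([ 5.91018877e+01,  2.83125927e+01,  7.71228334e+01,  1.32437133e-04,
        7.46283898e+01, -5.47289884e+00]), 'joint_vel': array([ 0.03479091, -0.02361241, -0.01007067, -0.09982498, -0.00367508,
       -0.03697694]), 'effort': array([ 3.05581598e-03, -8.83556199e+01, -3.84564006e+01,  4.41748398e-05,
        5.05994103e-03, -2.38312793e-05]), 'tcp_pos': array([0.26817732, 0.56418988, 0.23075053]), 'orientation': array([[-9.03146154e-01,  4.29332849e-01, -5.73861578e-04],
       [ 4.29333219e-01,  9.03145656e-01, -9.54584268e-04],
       [ 1.08446208e-04, -1.10850695e-03, -9.99999380e-01]]), 'ft_force': array([0.36440879, 0.29691623, 0.05616075]), 'wrist_torque': array([ 0.00289572, -0.01427081, -0.01862239]), 'gripper_force': 0.0, 'grip_width': 1.001054449645226}
```

View pics/scene0.png

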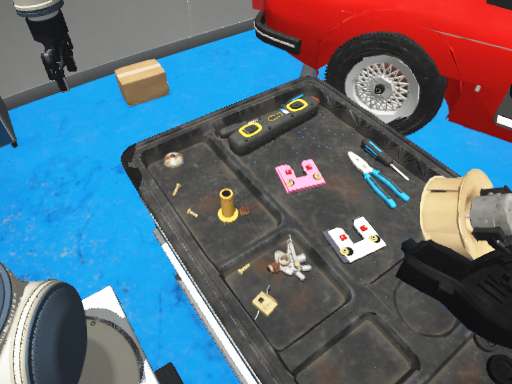

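View pics/top0.png

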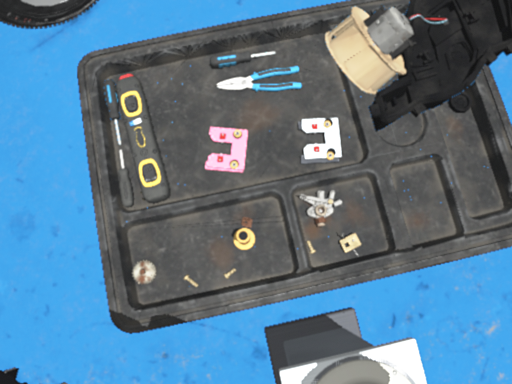

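Scene: the brass spigot is at scene (228,207) / top (244,238). The aluminium fixture is at scene (355,240) / top (322,139), with its mouth facing left (+y). The pink look-alike is to its left.

```bash
python3 - <<'E'
from h import *
d=grab('top'); s=grab('scene')
def crop(d,x0,y0,w,h,k): return cv2.resize(cv2.cvtColor(d['image'],cv2.COLOR_RGB2BGR)[y0:y0+h,x0:x0+w],None,fx=k,fy=k,interpolation=cv2.INTER_NEAREST)
a=crop(d,290,105,60,65,6); b=crop(s,315,205,80,65,6); 
c=crop(d,215,210,60,60,6)[:, :]
H=390
cv2.imwrite('pics/c1.png',np.hstack([a[:H],np.zeros((H,5,3),np.uint8),b[:H,:430]]))
for n,m,(x0,y0,x1,y1) in(('top',d,(225,215,265,260)),('scene',s,(205,180,250,230))):
    hsv=cv2.cvtColor(m['image'],cv2.COLOR_RGB2HSV)
    k=cv2.inRange(hsv,(15,110,70),(35,255,255)); kk=np.zeros_like(k); kk[y0:y1,x0:x1]=k[y0:y1,x0:x1]
    W=world(m); P=W[kk>0]; P=P[np.isfinite(P).all(1)]
    print(n,len(P),np.percentile(P,[2,50,98],axis=0).round(4).tolist())
    top=P[P[:,2]>0.07]; fl=P[(P[:,2]<0.012)]
    print('topring',len(top),top.min(0),top.max(0),(top.min(0)+top.max(0))/2,'fl',fl.min(0),fl.max(0))
    v,u=np.nonzero(kk); print('bbox',u.min(),u.max(),v.min(),v.max())
W=world(d)
for uv in((320,139),(305,139),(330,175),(290,150),(336,125)): print(uv,W[uv[1],uv[0]].round(4))
# plate: white pixels
hsv=cv2.cvtColor(d['image'],cv2.COLOR_RGB2HSV)
k=cv2.inRange(hsv,(0,0,170),(180,50,255)); kk=np.zeros_like(k);kk[112:165,295:345]=k[112:165,295:345]
v,u=np.nonzero(kk); Q=onplane(d,np.c_[u,v],0.0164)
r=cv2.minAreaRect((Q[:,:2]*1000).astype(np.float32)); print(r, cv2.boxPoints(r).round(1).tolist())
E
```

```text
top 182 [[0.4331, 0.1491, 0.0001], [0.4533, 0.1756, 0.0182], [0.4812, 0.196, 0.0836]]
topring 71 [0.36395568 0.16108497 0.07094154] [0.47139164 0.1877957  0.9718935 ] [0.41767366 0.17444033 0.52141752] fl [ 0.43207176  0.14755243 -0.00141707] [0.48229396 0.19746945 0.01098196]
bbox 234 254 228 249
scene 468 [[0.4324, 0.1519, 0.0], [0.4488, 0.1646, 0.0292], [0.4825, 0.2432, 0.0809]]
topring 97 [ 0.20487512 -0.30327074  0.07025999] [0.46871761 0.18877149 0.70364116] [ 0.33679636 -0.05724963  0.38695057] fl [ 0.42979672  0.14863795 -0.00183194] [0.50373819 0.25422843 0.01170711]
bbox 218 238 188 222
(320, 139) [ 0.6569 -0.0628  0.0028]
(305, 139) [ 0.6653 -0.0267  0.0011]
(330, 175) [ 0.5582 -0.0588  0.0243]
(290, 150) [0.6452 0.0165 0.0024]
(336, 125) [ 0.679  -0.1068  0.0183]
((655.7906494140625, -62.80390930175781), (93.10005950927734, 104.8877182006836), 80.91510772705078) [[596.7000122070312, -100.5], [700.2000122070312, -117.0999984741211], [714.9000244140625, -25.100000381469727], [611.4000244140625, -8.600000381469727]]
```

View pics/c1.png

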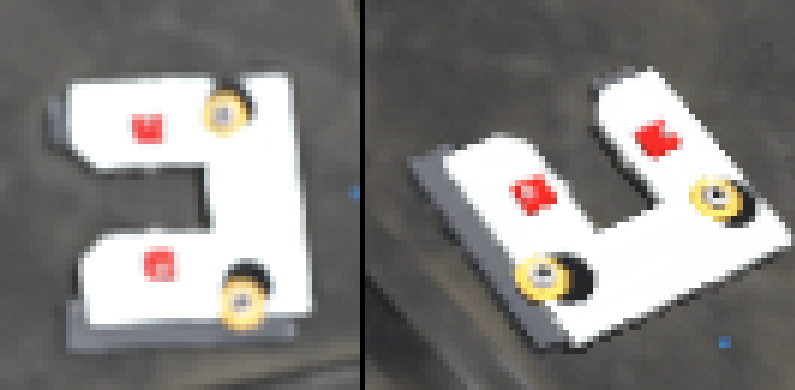

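The crop shows the plate slot opening left. In top pixels, the slot's upper edge is near row 132.5, its lower edge near row 144, and the closed end near column 324.5.

```bash
python3 - <<'E'
from h import *
for n,(x0,y0,w,hh) in(('top',(292,108,56,60)),('scene',(318,207,75,62))):
    d=grab(n); k=8
    g=cv2.resize(d['image'][y0:y0+hh,x0:x0+w].min(2),None,fx=k,fy=k,interpolation=cv2.INTER_CUBIC)
    m=(g>150).astype(np.uint8)
    c=max(cv2.findContours(m,cv2.RETR_EXTERNAL,cv2.CHAIN_APPROX_NONE)[0],key=cv2.contourArea)[:,0]
    uv=(c+.5)/k-.5+[x0,y0]
    P=onplane(d,uv,0.0164)[:,:2]*1000
    poly=cv2.approxPolyDP(c[:,None],10,True)[:,0]; pw=onplane(d,(poly+.5)/k-.5+[x0,y0],0.0164)[:,:2]*1000
    print(n); print(np.c_[poly/k+[x0,y0],pw].round(1).tolist())
    np.save(f'/tmp/{n}.npy',P)
E
```

```text
top
[[337.6, 117.5, 699.1, -115.6], [330.6, 117.8, 702.1, -98.4], [332.2, 124.1, 685.1, -98.0], [329.9, 125.5, 682.8, -91.4], [329.2, 122.0, 692.0, -92.2], [326.5, 121.5, 694.7, -85.9], [325.0, 124.4, 688.2, -80.3], [327.0, 127.0, 680.5, -83.4], [324.2, 125.2, 686.4, -77.9], [324.5, 117.8, 705.4, -83.5], [301.6, 119.2, 713.5, -27.2], [301.0, 125.6, 697.6, -21.7], [302.8, 130.4, 684.7, -22.9], [306.6, 133.2, 675.4, -30.4], [323.6, 132.4, 668.8, -71.8], [325.2, 141.2, 645.8, -69.9], [324.5, 143.5, 640.6, -66.7], [306.6, 144.6, 647.1, -23.4], [303.4, 148.8, 638.6, -13.1], [305.1, 159.4, 611.6, -10.8], [341.8, 156.6, 599.4, -99.3]]
scene
[[362.6, 216.2, 709.7, -23.5], [354.0, 220.6, 683.3, -20.7], [353.9, 225.5, 673.0, -30.7], [364.0, 238.4, 666.3, -70.2], [353.5, 243.5, 636.7, -66.0], [341.1, 228.0, 643.4, -18.5], [336.9, 227.4, 636.4, -11.5], [327.9, 231.2, 611.8, -7.4], [343.4, 252.6, 601.3, -70.1], [347.2, 251.5, 610.4, -73.0], [345.4, 248.5, 612.4, -64.9], [346.6, 247.2, 617.0, -64.2], [353.1, 250.2, 623.4, -78.3], [351.5, 255.2, 611.3, -85.5], [344.8, 255.4, 598.9, -77.0], [350.1, 262.5, 596.0, -96.8], [386.2, 245.1, 694.7, -112.7], [381.1, 238.2, 699.0, -93.1], [377.2, 243.0, 682.1, -96.7], [370.2, 239.8, 675.4, -81.2], [369.0, 237.8, 677.0, -75.7], [370.6, 235.4, 684.9, -73.3], [374.1, 239.1, 684.0, -85.2], [376.1, 237.9, 690.3, -85.6], [374.6, 235.1, 693.1, -78.3], [378.6, 235.2, 700.5, -83.9]]
```

```bash
cat >> h.py <<'E'
DIR=np.array([-.153,-.988,0]); NRM=np.array([.988,-.153,0])
def goto(p):
    """tool-axis shift and twist to tcp p, tool down, y axis along -DIR"""
    from scipy.spatial.transform import Rotation as Ro
    s=telemetry.observe(); R=s['orientation']
    y=-DIR/np.linalg.norm(DIR); z=np.array([0,0,-1.]); T=np.c_[np.cross(y,z),y,z]
    print('xyz',(R.T@(np.array(p)-s['tcp_pos'])).round(4),'twist',Ro.from_matrix(R.T@T).as_rotvec().round(4))
def st():
    s=telemetry.observe(); p=s['tcp_pos']*1000
    print('t',round(s['t'],2),'tcp',p.round(1),'s,n',(p@DIR).round(1),(p@NRM).round(1),'F',s['ft_force'].round(2),'along',(s['ft_force']@DIR).round(2),'lat',(s['ft_force']@NRM).round(2),'M',s['wrist_torque'].round(2),'grip',s['grip_width'].round(3),s['gripper_force'],'j',s['joints'].round(0))
E
python3 -c "
from h import *
goto([.456,.173,.14])"
```

```text
xyz [-0.3375 -0.2729  0.0912] twist [-4.000e-04 -1.000e-04 -2.901e-01]
```

Emit:
{"fn": "jog_arm", "kwargs": {"plan": [{"twist": [0, 0, -0.1], "xyz": [-0.1, -0.08, 0], "grip": 1}, {"twist": [0, 0, -0.2], "xyz": [-0.2, -0.16, 0], "grip": 1}, {"twist": [0, 0, -0.29], "xyz": [-0.3375, -0.273, 0], "grip": 1}, {"twist": [0, 0, -0.29], "xyz": [-0.3375, -0.273, 0], "grip": 1}, {"twist": [0, 0, -0.29], "xyz": [-0.3375, -0.273, 0], "grip": 1}, {"twist": [0, 0, -0.29], "xyz": [-0.3375, -0.273, 0], "grip": 1}, {"twist": [0, 0, -0.29], "xyz": [-0.3375, -0.273, 0], "grip": 1}, {"twist": [0, 0, -0.29], "xyz": [-0.3375, -0.273, 0], "grip": 1}, {"twist": [0, 0, -0.29], "xyz": [-0.3375, -0.273, 0], "grip": 1}, {"twist": [0, 0, -0.29], "xyz": [-0.3375, -0.273, 0], "grip": 1}, {"twist": [0, 0, -0.29], "xyz": [-0.3375, -0.273, 0], "grip": 1}, {"twist": [0, 0, -0.29], "xyz": [-0.3375, -0.273, 0], "grip": 1}, {"twist": [0, 0, -0.29], "xyz": [-0.3375, -0.273, 0], "grip": 1}, {"twist": [0, 0, -0.29], "xyz": [-0.3375, -0.273, 0.05], "grip": 1}, {"twist": [0, 0, -0.29], "xyz": [-0.3375, -0.273, 0.09], "grip": 1}, {"twist": [0, 0, -0.29], "xyz": [-0.3375, -0.273, 0.09], "grip": 1}, {"twist": [0, 0, -0.29], "xyz": [-0.3375, -0.273, 0.09], "grip": 1}]}}

```text
t: 1.72
tcp_pos: [0.454, 0.1734, 0.1398]
orientation: [[-0.988, 0.152, -0.005], [0.152, 0.988, -0.001], [0.005, -0.002, -1.0]]
ft_force: [0.8, 0.3, -0.3]
grip_width: 0.995
gripper_force: 0.0
```

```bash
python3 - <<'E'
from h import *
st(); grab('scene','pics/s1.png')
goto([.456,.173,.036])
i=cv2.imread('pics/s1.png')[110:310,130:400]; cv2.imwrite('pics/s1c.png',cv2.resize(i,None,fx=2.5,fy=2.5))
E
```

```text
Traceback (most recent call last):
  File "h.py", line 33, in st
    print('t',round(s['t'],2),'tcp',p.round(1),'s,n',(p@DIR).round(1),(p@NRM).round(1),'F',s['ft_force'].round(2),'along',(s['ft_force']@DIR).round(2),'lat',(s['ft_force']@NRM).round(2),'M',s['wrist_torque'].round(2),'grip',s['grip_width'].round(3),s['gripper_force'],'j',s['joints'].round(0))
                                                                                                                                                                                                                                ^^^^^^^^^^^^^^^^^^^^^
AttributeError: 'float' object has no attribute 'round'
```

```bash
sed -i "s/s\['grip_width'\].round(3)/round(s['grip_width'],3)/" h.py; python3 - <<'E'
from h import *
grab('scene','pics/s1.png');st()
goto([.456,.173,.036])
i=cv2.imread('pics/s1.png')[110:310,130:400]; cv2.imwrite('pics/s1c.png',cv2.resize(i,None,fx=2.5,fy=2.5))
E
```

```text
t 1.77 tcp [455.4 173.6 141.5] s,n -241.2 423.4 F [ 0.55 -0.84  0.65] along 0.74 lat 0.67 M [ 0.02  0.   -0.04] grip 0.999 0.0 j [ 14.  24. 102.   0.  54. -67.]
xyz [-0.0009 -0.0005  0.1055] twist [-0.0007 -0.0019  0.0009]
```

View pics/s1c.png

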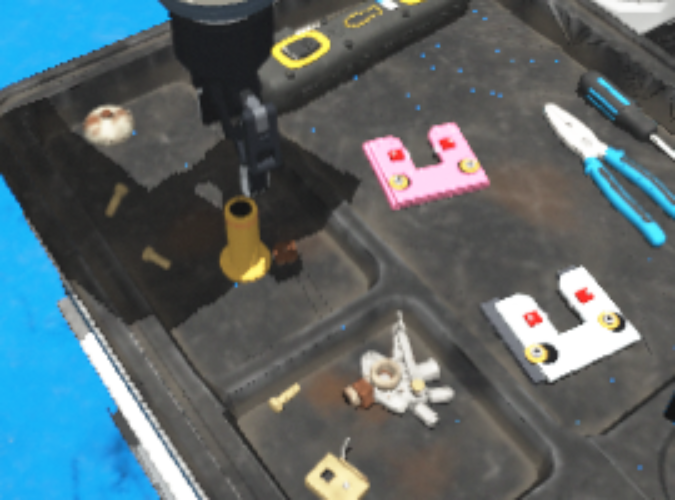

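The gripper is above the spigot (crop 240,205) with both fingers clear of it; descending.

Emit:
{"fn": "jog_arm", "kwargs": {"plan": [{"twist": [0, 0, 0], "xyz": [0, 0, 0.03], "grip": 1}, {"twist": [0, 0, 0], "xyz": [0, 0, 0.06], "grip": 1}, {"twist": [0, 0, 0], "xyz": [0, 0, 0.08], "grip": 1}, {"twist": [0, 0, 0], "xyz": [0, 0, 0.095], "grip": 1}, {"twist": [0, 0, 0], "xyz": [0, 0, 0.104], "grip": 1}, {"twist": [0, 0, 0], "xyz": [0, 0, 0.104], "grip": 1}, {"twist": [0, 0, 0], "xyz": [0, 0, 0.104], "grip": 1}]}}

```text
t: 2.35
tcp_pos: [0.4568, 0.1735, 0.0385]
orientation: [[-0.988, 0.153, 0.001], [0.153, 0.988, 0.0], [-0.001, 0.001, -1.0]]
ft_force: [-0.1, 0.2, 0.5]
grip_width: 1.0
gripper_force: 0.0
```

```bash
python3 - <<'E'
from h import *
st();grab('scene','pics/s2.png')
goto([.456,.173,.036])
i=cv2.imread('pics/s2.png')[130:250,160:310]; cv2.imwrite('pics/s2c.png',cv2.resize(i,None,fx=3.5,fy=3.5))
E
```

```text
t 2.35 tcp [456.8 173.5  38.5] s,n -241.3 424.8 F [-0.07  0.21  0.52] along -0.2 lat -0.1 M [ 0.03 -0.01 -0.02] grip 1.0 0.0 j [ 14.  35. 107.   0.  38. -67.]
xyz [ 0.0008 -0.0005  0.0027] twist [0.0008 0.0019 0.0001]
```

View pics/s2c.png

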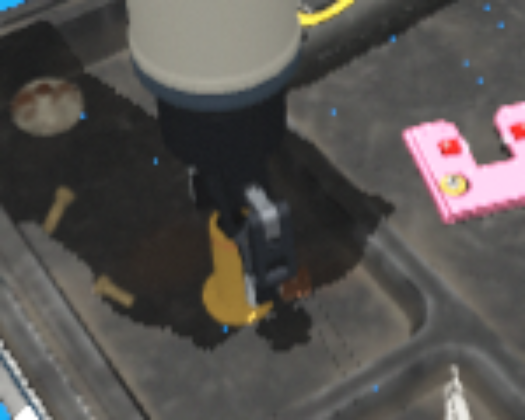

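The spigot sits between the fingers (crop 230,270). Closing now.

Emit:
{"fn": "jog_arm", "kwargs": {"plan": [{"twist": [0, 0, 0], "xyz": [0, 0, 0], "grip": 0.6}, {"twist": [0, 0, 0], "xyz": [0, 0, 0], "grip": 0.5}, {"twist": [0, 0, 0], "xyz": [0, 0, 0], "grip": 0.42}, {"twist": [0, 0, 0], "xyz": [0, 0, 0], "grip": 0.38}, {"twist": [0, 0, 0], "xyz": [0, 0, 0], "grip": 0.3}, {"twist": [0, 0, 0], "xyz": [0, 0, 0], "grip": 0.2}, {"twist": [0, 0, 0], "xyz": [0, 0, 0], "grip": 0.2}, {"twist": [0, 0, 0], "xyz": [0, 0, 0], "grip": 0.2}, {"twist": [0, 0, 0], "xyz": [0, 0, 0], "grip": 0.2}, {"twist": [0, 0, 0], "xyz": [0, 0, 0], "grip": 0.2}], "force": 60}}

```text
t: 3.23
tcp_pos: [0.4562, 0.1731, 0.0376]
orientation: [[-0.988, 0.153, 0.001], [0.153, 0.988, 0.0], [-0.001, 0.0, -1.0]]
ft_force: [-0.7, 0.8, 9.0]
grip_width: 0.339
gripper_force: 58.3
```

```bash
python3 - <<'E'
from h import *
st()
a=130; p=-a*DIR+655.9*NRM; print(p); p=-130*DIR+655.9*NRM; goto([p[0]/1000,p[1]/1000,.10])
E
```

```text
t 3.23 tcp [456.2 173.1  37.6] s,n -240.8 424.2 F [-0.7   0.8   9.04] along -0.68 lat -0.81 M [-0.09  0.13  0.03] grip 0.339 58.324905037879944 j [ 14.  35. 107.   0.  38. -67.]
[667.9192  28.0873   0.    ]
xyz [-0.2315 -0.1108 -0.0623] twist [ 0.0002  0.0005 -0.0002]
```

Emit:
{"fn": "jog_arm", "kwargs": {"plan": [{"twist": [0, 0, 0], "xyz": [0, 0, -0.01], "grip": 0.2}, {"twist": [0, 0, 0], "xyz": [0, 0, -0.03], "grip": 0.2}, {"twist": [0, 0, 0], "xyz": [0, 0, -0.06], "grip": 0.2}, {"twist": [0, 0, 0], "xyz": [0, 0, -0.06], "grip": 0.2}, {"twist": [0, 0, 0], "xyz": [-0.02, -0.01, -0.06], "grip": 0.2}, {"twist": [0, 0, 0], "xyz": [-0.045, -0.022, -0.06], "grip": 0.2}, {"twist": [0, 0, 0], "xyz": [-0.07, -0.034, -0.06], "grip": 0.2}, {"twist": [0, 0, 0], "xyz": [-0.1, -0.05, -0.06], "grip": 0.2}, {"twist": [0, 0, 0], "xyz": [-0.13, -0.065, -0.06], "grip": 0.2}, {"twist": [0, 0, 0], "xyz": [-0.16, -0.08, -0.06], "grip": 0.2}, {"twist": [0, 0, 0], "xyz": [-0.19, -0.095, -0.06], "grip": 0.2}, {"twist": [0, 0, 0], "xyz": [-0.215, -0.104, -0.06], "grip": 0.2}, {"twist": [0, 0, 0], "xyz": [-0.2315, -0.111, -0.06], "grip": 0.2}, {"twist": [0, 0, 0], "xyz": [-0.2315, -0.111, -0.06], "grip": 0.2}, {"twist": [0, 0, 0], "xyz": [-0.2315, -0.111, -0.06], "grip": 0.2}]}}

```text
t: 4.48
tcp_pos: [0.6677, 0.0273, 0.0969]
orientation: [[-0.988, 0.154, -0.001], [0.154, 0.988, 0.0], [0.001, -0.0, -1.0]]
ft_force: [-0.4, 0.5, -3.1]
grip_width: 0.339
gripper_force: 59.7
```

```bash
python3 - <<'E'
from h import *
st()
d=grab('scene'); grab('top','pics/t3.png')
i=cv2.cvtColor(d['image'],cv2.COLOR_RGB2BGR)[110:290,240:440]; j=cv2.imread('pics/t3.png')[60:240,220:370]
cv2.imwrite('pics/s3c.png',cv2.resize(np.hstack([i,j]),None,fx=2.2,fy=2.2))
p=-130*DIR+655.9*NRM; goto([p[0]/1000,p[1]/1000,.045])
E
```

```text
t 4.48 tcp [667.7  27.3  96.9] s,n -129.1 655.5 F [-0.44  0.46 -3.05] along -0.39 lat -0.51 M [0.   0.03 0.  ] grip 0.339 59.72534716129303 j [ -3.  40.  78.   0.  62. -84.]
xyz [-0.0013  0.0001  0.0521] twist [-0.     -0.0014 -0.0001]
```

View pics/s3c.png

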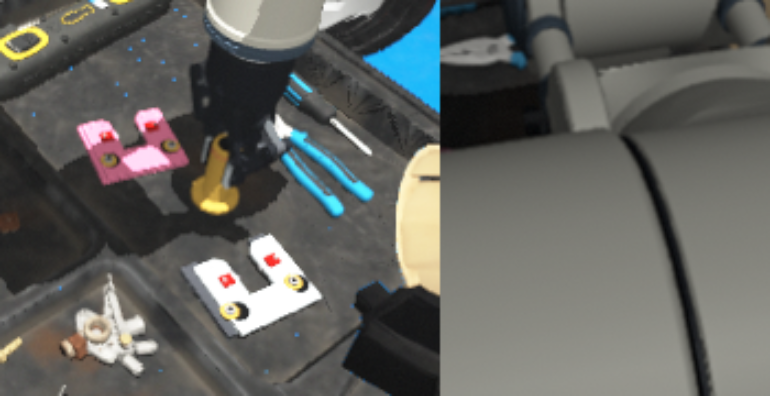

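The spigot is held upright at crop (215,190), just in front of the white plate's mouth. Lowering.

Emit:
{"fn": "jog_arm", "kwargs": {"plan": [{"twist": [0, 0, 0], "xyz": [0, 0, 0.02], "grip": 0.2}, {"twist": [0, 0, 0], "xyz": [0, 0, 0.04], "grip": 0.2}, {"twist": [0, 0, 0], "xyz": [0, 0, 0.05], "grip": 0.2}, {"twist": [0, 0, 0], "xyz": [0, 0, 0.055], "grip": 0.2}, {"twist": [0, 0, 0], "xyz": [0, 0, 0.0555], "grip": 0.2}, {"twist": [0, 0, 0], "xyz": [0, 0, 0.0555], "grip": 0.2}, {"twist": [0, 0, 0], "xyz": [0, 0, 0.0555], "grip": 0.2}]}}

```text
t: 5.17
tcp_pos: [0.6682, 0.028, 0.0428]
orientation: [[-0.988, 0.153, 0.001], [0.153, 0.988, -0.0], [-0.001, 0.0, -1.0]]
ft_force: [-0.0, 0.6, -3.2]
grip_width: 0.337
gripper_force: 59.7
```

```bash
python3 -c "
from h import *
st()"
```

```text
t 5.17 tcp [668.2  28.   42.8] s,n -129.9 655.9 F [-0.01  0.59 -3.22] along -0.59 lat -0.1 M [-0.01 -0.05  0.07] grip 0.337 59.73688781261444 j [ -3.  44.  80.   0.  56. -84.]
```

Emit:
{"fn": "jog_arm", "kwargs": {"plan": [{"twist": [0, 0, 0], "xyz": [0, 0, 0.0007], "grip": 0.2}, {"twist": [0, 0, 0], "xyz": [0, 0, 0.001], "grip": 0.2}, {"twist": [0, 0, 0], "xyz": [0, 0, 0.001], "grip": 0.2}]}}

```text
t: 5.42
tcp_pos: [0.6679, 0.0278, 0.0412]
orientation: [[-0.988, 0.153, 0.001], [0.153, 0.988, -0.0], [-0.001, 0.0, -1.0]]
ft_force: [-0.7, 0.0, -3.0]
grip_width: 0.33
gripper_force: 59.7
```

```bash
python3 -c "
from h import *
st()"
```

```text
t 5.42 tcp [667.9  27.8  41.2] s,n -129.7 655.6 F [-0.69  0.02 -2.95] along 0.09 lat -0.68 M [ 0.02  0.02 -0.02] grip 0.33 59.73708987236023 j [ -3.  44.  80.   0.  56. -84.]
```

Emit:
{"fn": "jog_arm", "kwargs": {"plan": [{"twist": [0, 0, 0], "xyz": [0, 0, 0.0005], "grip": 0.2}, {"twist": [0, 0, 0], "xyz": [0, 0, 0.001], "grip": 0.2}, {"twist": [0, 0, 0], "xyz": [0, 0, 0.001], "grip": 0.2}]}}

```text
t: 5.67
tcp_pos: [0.6676, 0.0278, 0.0397]
orientation: [[-0.988, 0.153, -0.0], [0.153, 0.988, 0.0], [0.0, -0.0, -1.0]]
ft_force: [-0.3, -0.3, -3.2]
grip_width: 0.338
gripper_force: 59.7
```

Emit:
{"fn": "jog_arm", "kwargs": {"plan": [{"twist": [0, 0, 0], "xyz": [0, 0, 0.0005], "grip": 0.2}, {"twist": [0, 0, 0], "xyz": [0, 0, 0.0005], "grip": 0.2}, {"twist": [0, 0, 0], "xyz": [0, 0, 0.0005], "grip": 0.2}]}}

```text
t: 5.92
tcp_pos: [0.6677, 0.0278, 0.0392]
orientation: [[-0.988, 0.153, -0.0], [0.153, 0.988, 0.0], [0.0, -0.0, -1.0]]
ft_force: [0.2, -0.2, -3.0]
grip_width: 0.339
gripper_force: 59.7
```

Emit:
{"fn": "jog_arm", "kwargs": {"plan": [{"twist": [0, 0, 0], "xyz": [0, 0, 0.0005], "grip": 0.2}, {"twist": [0, 0, 0], "xyz": [0, 0, 0.0005], "grip": 0.2}, {"twist": [0, 0, 0], "xyz": [0, 0, 0.0005], "grip": 0.2}]}}

```text
t: 6.17
tcp_pos: [0.6678, 0.0279, 0.0391]
orientation: [[-0.988, 0.153, 0.0], [0.153, 0.988, 0.0], [-0.0, 0.0, -1.0]]
ft_force: [-2.2, 0.4, 4.4]
grip_width: 0.339
gripper_force: 60.5
```

Emit:
{"fn": "jog_arm", "kwargs": {"plan": [{"twist": [0, 0, 0], "xyz": [0, 0, -0.0007], "grip": 0.2}, {"twist": [0, 0, 0], "xyz": [0, 0, -0.0007], "grip": 0.2}, {"twist": [0, 0, 0], "xyz": [0, -0.004, -0.0007], "grip": 0.2}, {"twist": [0, 0, 0], "xyz": [0, -0.008, -0.0007], "grip": 0.2}, {"twist": [0, 0, 0], "xyz": [0, -0.012, -0.0007], "grip": 0.2}, {"twist": [0, 0, 0], "xyz": [0, -0.016, -0.0007], "grip": 0.2}, {"twist": [0, 0, 0], "xyz": [0, -0.019, -0.0007], "grip": 0.2}, {"twist": [0, 0, 0], "xyz": [0, -0.022, -0.0007], "grip": 0.2}, {"twist": [0, 0, 0], "xyz": [0, -0.025, -0.0007], "grip": 0.2}, {"twist": [0, 0, 0], "xyz": [0, -0.025, -0.0007], "grip": 0.2}]}}

```text
t: 7.0
tcp_pos: [0.6638, 0.0025, 0.0395]
orientation: [[-0.988, 0.154, -0.0], [0.154, 0.988, -0.0], [0.0, -0.0, -1.0]]
ft_force: [-0.2, 0.1, -3.7]
grip_width: 0.342
gripper_force: 59.7
```

```bash
python3 - <<'E'
from h import *
st()
d=grab('scene','pics/s4.png')
i=cv2.imread('pics/s4.png')[150:280,290:420]
cv2.imwrite('pics/s4c.png',cv2.resize(i,None,fx=4.5,fy=4.5,interpolation=cv2.INTER_CUBIC))
E
```

```text
t 7.0 tcp [663.8   2.5  39.5] s,n -104.0 655.5 F [-0.24  0.14 -3.69] along -0.1 lat -0.26 M [ 0.03  0.05 -0.02] grip 0.342 59.65299367904663 j [ -5.  44.  81.  -0.  56. -86.]
```

View pics/s4c.png

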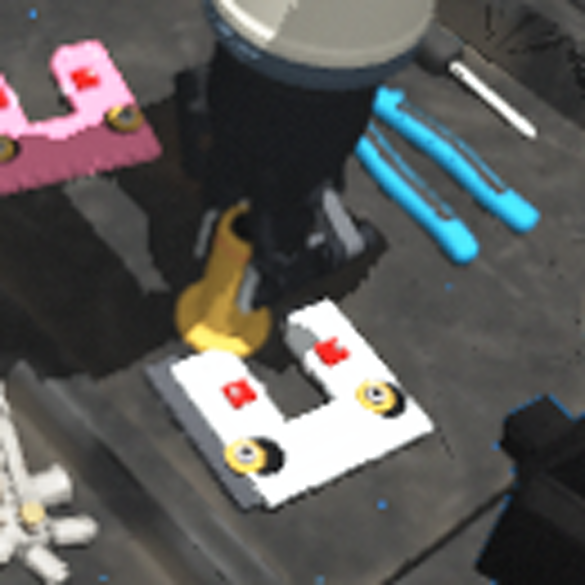

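The flange (crop 223,320) has just reached the plate. It may sit slightly to the robot side of the slot, so I'm measuring that.

```bash
python3 - <<'E'
from h import *
d=grab('scene')
hsv=cv2.cvtColor(d['image'],cv2.COLOR_RGB2HSV)
k=cv2.inRange(hsv,(15,110,60),(35,255,255)); k[:190]=0;k[:,:325]=0;k[235:]=0;k[:,355:]=0
P=world(d)
v,u=np.nonzero(k); 
for v0 in range(v.min(),v.max()+1):
    uu=u[v==v0]; e=onplane(d,np.array([[uu.min()-.5,v0],[uu.max()+.5,v0]]),.007)*1000
    print(v0,uu.min(),uu.max(),(e@NRM).round(1),(e@DIR).round(1), (P[v0,uu.min()+1]*1000).round(0))
E
```

```text
195 342 342 [703.8 706.1] [-167.6 -166.5] [673.  20.  76.]
196 340 344 [697.3 708.8] [-167.1 -161.5] [663.  18.  82.]
197 339 342 [693.1 702.3] [-165.5 -161. ] [662.  19.  77.]
198 339 341 [691.2 698.1] [-162.8 -159.4] [657.  15.  82.]
199 338 341 [687.1 696.2] [-161.2 -156.7] [654.  15.  80.]
200 338 340 [685.2 692. ] [-158.4 -155.1] [653.  13.  80.]
201 338 341 [683.3 692.4] [-155.7 -151.3] [650.  10.  80.]
202 339 342 [683.7 692.8] [-151.9 -147.5] [650.   7.  80.]
203 337 344 [677.4 695.4] [-151.5 -142.6] [650.  11.  73.]
204 337 345 [675.6 695.8] [-148.8 -138.8] [650.  11.  69.]
205 337 345 [673.7 694. ] [-146.2 -136.2] [652.  11.  64.]
206 336 345 [669.7 692.1] [-144.6 -133.6] [654.  15.  55.]
207 336 343 [667.9 685.8] [-142.  -133.2] [651.  12.  56.]
208 336 344 [666.1 686.2] [-139.4 -129.5] [652.  12.  53.]
209 336 343 [664.3 682.1] [-136.8 -128. ] [650.  10.  51.]
210 335 343 [660.3 680.3] [-135.3 -125.4] [651.  12.  45.]
211 335 343 [658.6 678.5] [-132.7 -122.8] [651.  12.  41.]
212 333 342 [652.4 674.5] [-132.3 -121.4] [666.  27.  10.]
213 332 342 [648.5 672.7] [-130.8 -118
[... 199 characters left out ...]
17 329 341 [635.1 663.5] [-123.9 -109.8] [648.  22.   9.]
218 329 349 [633.5 679.2] [-121.3  -98.7] [646.  20.  10.]
219 329 349 [631.8 677.4] [-118.8  -96.2] [645.  19.   7.]
220 329 349 [630.2 675.7] [-116.3  -93.8] [643.  16.   8.]
221 329 349 [628.5 673.9] [-113.9  -91.3] [641.  14.   8.]
222 329 349 [626.9 672.2] [-111.4  -88.9] [640.  12.   7.]
223 329 349 [625.2 670.4] [-108.9  -86.5] [640.  12.   3.]
224 330 349 [625.8 668.7] [-105.4  -84.1] [639.   7.   5.]
225 331 348 [626.3 664.8] [-101.9  -82.7] [640.   4.   3.]
226 332 348 [626.8 663.1] [-98.4 -80.3] [639.   0.   4.]
227 333 347 [627.3 659.3] [-94.9 -79. ] [640.  -3.   3.]
228 342 345 [644.8 653.3] [-83.  -78.8] [654. -18.   5.]
```

Emit:
{"fn": "jog_arm", "kwargs": {"plan": [{"twist": [0, 0, 0], "xyz": [-0.001, -0.003, 0], "grip": 0.2}, {"twist": [0, 0, 0], "xyz": [-0.001, -0.006, 0], "grip": 0.2}, {"twist": [0, 0, 0], "xyz": [-0.001, -0.009, 0], "grip": 0.2}, {"twist": [0, 0, 0], "xyz": [-0.001, -0.012, 0], "grip": 0.2}, {"twist": [0, 0, 0], "xyz": [-0.001, -0.015, 0], "grip": 0.2}, {"twist": [0, 0, 0], "xyz": [-0.001, -0.017, 0], "grip": 0.2}, {"twist": [0, 0, 0], "xyz": [-0.001, -0.017, 0], "grip": 0.2}]}}

```text
t: 7.68
tcp_pos: [0.6622, -0.0143, 0.0395]
orientation: [[-0.988, 0.154, -0.0], [0.154, 0.988, -0.0], [-0.0, -0.0, -1.0]]
ft_force: [-0.4, -0.3, -2.8]
grip_width: 0.336
gripper_force: 59.7
```

Emit:
{"fn": "jog_arm", "kwargs": {"plan": [{"twist": [0, 0, 0], "xyz": [0, -0.001, 0], "grip": 0.2}, {"twist": [0, 0, 0], "xyz": [0, -0.002, 0], "grip": 0.2}, {"twist": [0, 0, 0], "xyz": [0, -0.002, 0], "grip": 0.2}]}}

```text
t: 7.93
tcp_pos: [0.6619, -0.0159, 0.0395]
orientation: [[-0.988, 0.153, -0.0], [0.153, 0.988, -0.0], [0.0, -0.0, -1.0]]
ft_force: [0.3, -0.6, -2.4]
grip_width: 0.337
gripper_force: 59.7
```

Emit:
{"fn": "jog_arm", "kwargs": {"plan": [{"twist": [0, 0, 0], "xyz": [0, -0.001, 0], "grip": 0.2}, {"twist": [0, 0, 0], "xyz": [0, -0.0015, 0], "grip": 0.2}, {"twist": [0, 0, 0], "xyz": [0, -0.0015, 0], "grip": 0.2}]}}

```text
t: 8.18
tcp_pos: [0.6617, -0.0174, 0.0395]
orientation: [[-0.988, 0.153, -0.0], [0.153, 0.988, -0.0], [0.0, -0.0, -1.0]]
ft_force: [0.8, 0.4, -3.2]
grip_width: 0.332
gripper_force: 59.7
```

Emit:
{"fn": "jog_arm", "kwargs": {"plan": [{"twist": [0, 0, 0], "xyz": [0, -0.0005, 0], "grip": 0.2}, {"twist": [0, 0, 0], "xyz": [0, -0.001, 0], "grip": 0.2}, {"twist": [0, 0, 0], "xyz": [0, -0.001, 0], "grip": 0.2}]}}

```text
t: 8.43
tcp_pos: [0.6616, -0.0183, 0.0395]
orientation: [[-0.988, 0.153, -0.0], [0.153, 0.988, -0.0], [-0.0, -0.0, -1.0]]
ft_force: [0.7, -0.5, -2.6]
grip_width: 0.337
gripper_force: 59.7
```

Emit:
{"fn": "jog_arm", "kwargs": {"plan": [{"twist": [0, 0, 0], "xyz": [0, -0.0005, 0], "grip": 0.2}, {"twist": [0, 0, 0], "xyz": [0, -0.0005, 0], "grip": 0.2}]}}

```text
t: 8.6
tcp_pos: [0.6615, -0.0188, 0.0395]
orientation: [[-0.988, 0.153, 0.0], [0.153, 0.988, -0.0], [-0.0, -0.0, -1.0]]
ft_force: [0.2, 0.3, -2.2]
grip_width: 0.336
gripper_force: 59.7
```

Emit:
{"fn": "jog_arm", "kwargs": {"plan": [{"twist": [0, 0, 0], "xyz": [0, -0.0005, 0], "grip": 0.2}, {"twist": [0, 0, 0], "xyz": [0, -0.0005, 0], "grip": 0.2}]}}

```text
t: 8.77
tcp_pos: [0.6614, -0.0193, 0.0395]
orientation: [[-0.988, 0.153, 0.0], [0.153, 0.988, -0.0], [-0.0, -0.0, -1.0]]
ft_force: [-0.3, -0.5, -2.8]
grip_width: 0.335
gripper_force: 59.7
```

Emit:
{"fn": "jog_arm", "kwargs": {"plan": [{"twist": [0, 0, 0], "xyz": [0, -0.0005, 0], "grip": 0.2}, {"twist": [0, 0, 0], "xyz": [0, -0.001, 0], "grip": 0.2}, {"twist": [0, 0, 0], "xyz": [0, -0.001, 0], "grip": 0.2}]}}

```text
t: 9.02
tcp_pos: [0.6613, -0.0204, 0.0395]
orientation: [[-0.988, 0.153, 0.0], [0.153, 0.988, -0.0], [-0.0, -0.0, -1.0]]
ft_force: [-0.0, -0.1, -2.0]
grip_width: 0.336
gripper_force: 59.7
```

Emit:
{"fn": "jog_arm", "kwargs": {"plan": [{"twist": [0, 0, 0], "xyz": [0, -0.0005, 0], "grip": 0.2}, {"twist": [0, 0, 0], "xyz": [0, -0.0005, 0], "grip": 0.2}]}}

```text
t: 9.18
tcp_pos: [0.6612, -0.0208, 0.0395]
orientation: [[-0.988, 0.153, 0.0], [0.153, 0.988, -0.0], [-0.0, -0.0, -1.0]]
ft_force: [-0.1, 0.3, -2.5]
grip_width: 0.338
gripper_force: 59.7
```

Emit:
{"fn": "jog_arm", "kwargs": {"plan": [{"twist": [0, 0, 0], "xyz": [0, -0.0005, 0], "grip": 0.2}, {"twist": [0, 0, 0], "xyz": [0, -0.0005, 0], "grip": 0.2}]}}

```text
t: 9.35
tcp_pos: [0.6611, -0.0213, 0.0395]
orientation: [[-0.988, 0.153, -0.0], [0.153, 0.988, 0.0], [0.0, 0.0, -1.0]]
ft_force: [-0.4, 1.0, -3.5]
grip_width: 0.336
gripper_force: 59.7
```

Emit:
{"fn": "jog_arm", "kwargs": {"plan": [{"twist": [0, 0, 0], "xyz": [0, -0.0005, 0], "grip": 0.2}, {"twist": [0, 0, 0], "xyz": [0, -0.001, 0], "grip": 0.2}, {"twist": [0, 0, 0], "xyz": [0, -0.001, 0], "grip": 0.2}]}}

```text
t: 9.6
tcp_pos: [0.661, -0.0223, 0.0395]
orientation: [[-0.988, 0.153, 0.0], [0.153, 0.988, -0.0], [-0.0, -0.0, -1.0]]
ft_force: [0.1, -0.2, -3.7]
grip_width: 0.336
gripper_force: 59.7
```

Emit:
{"fn": "jog_arm", "kwargs": {"plan": [{"twist": [0, 0, 0], "xyz": [0, -0.0005, 0], "grip": 0.2}, {"twist": [0, 0, 0], "xyz": [0, -0.0005, 0], "grip": 0.2}]}}

```text
t: 9.77
tcp_pos: [0.6609, -0.0228, 0.0395]
orientation: [[-0.988, 0.153, -0.0], [0.153, 0.988, -0.0], [0.0, -0.0, -1.0]]
ft_force: [-0.8, 0.1, -1.9]
grip_width: 0.338
gripper_force: 59.7
```

Emit:
{"fn": "jog_arm", "kwargs": {"plan": [{"twist": [0, 0, 0], "xyz": [0, -0.0005, 0], "grip": 0.2}, {"twist": [0, 0, 0], "xyz": [0, -0.0005, 0], "grip": 0.2}]}}

```text
t: 9.93
tcp_pos: [0.6608, -0.0233, 0.0395]
orientation: [[-0.988, 0.153, 0.0], [0.153, 0.988, 0.0], [-0.0, 0.0, -1.0]]
ft_force: [-0.7, -0.5, -3.0]
grip_width: 0.338
gripper_force: 59.7
```

Emit:
{"fn": "jog_arm", "kwargs": {"plan": [{"twist": [0, 0, 0], "xyz": [0, -0.0005, 0], "grip": 0.2}, {"twist": [0, 0, 0], "xyz": [0, -0.001, 0], "grip": 0.2}, {"twist": [0, 0, 0], "xyz": [0, -0.001, 0], "grip": 0.2}]}}

```text
t: 10.18
tcp_pos: [0.6606, -0.0243, 0.0395]
orientation: [[-0.988, 0.153, -0.0], [0.153, 0.988, -0.0], [0.0, -0.0, -1.0]]
ft_force: [-0.5, -0.1, -3.6]
grip_width: 0.338
gripper_force: 59.7
```

Emit:
{"fn": "jog_arm", "kwargs": {"plan": [{"twist": [0, 0, 0], "xyz": [0, -0.0005, 0], "grip": 0.2}, {"twist": [0, 0, 0], "xyz": [0, -0.001, 0], "grip": 0.2}, {"twist": [0, 0, 0], "xyz": [0, -0.001, 0], "grip": 0.2}]}}

```text
t: 10.43
tcp_pos: [0.6605, -0.0253, 0.0395]
orientation: [[-0.988, 0.153, 0.0], [0.153, 0.988, -0.0], [-0.0, -0.0, -1.0]]
ft_force: [-0.1, 0.4, -3.0]
grip_width: 0.338
gripper_force: 59.7
```

Emit:
{"fn": "jog_arm", "kwargs": {"plan": [{"twist": [0, 0, 0], "xyz": [0, -0.0005, 0], "grip": 0.2}, {"twist": [0, 0, 0], "xyz": [0, -0.001, 0], "grip": 0.2}, {"twist": [0, 0, 0], "xyz": [0, -0.001, 0], "grip": 0.2}]}}

```text
t: 10.68
tcp_pos: [0.6603, -0.0263, 0.0395]
orientation: [[-0.988, 0.153, 0.0], [0.153, 0.988, -0.0], [-0.0, -0.0, -1.0]]
ft_force: [0.1, 0.5, -2.5]
grip_width: 0.334
gripper_force: 59.7
```

Emit:
{"fn": "jog_arm", "kwargs": {"plan": [{"twist": [0, 0, 0], "xyz": [0, -0.0005, 0], "grip": 0.2}, {"twist": [0, 0, 0], "xyz": [0, -0.001, 0], "grip": 0.2}, {"twist": [0, 0, 0], "xyz": [0, -0.0015, 0], "grip": 0.2}, {"twist": [0, 0, 0], "xyz": [0, -0.0015, 0], "grip": 0.2}]}}

```text
t: 11.02
tcp_pos: [0.6601, -0.0278, 0.0395]
orientation: [[-0.988, 0.153, -0.0], [0.153, 0.988, -0.0], [0.0, -0.0, -1.0]]
ft_force: [0.1, 0.7, -2.9]
grip_width: 0.334
gripper_force: 59.7
```

Emit:
{"fn": "jog_arm", "kwargs": {"plan": [{"twist": [0, 0, 0], "xyz": [0, -0.0005, 0], "grip": 0.2}, {"twist": [0, 0, 0], "xyz": [0, -0.001, 0], "grip": 0.2}, {"twist": [0, 0, 0], "xyz": [0, -0.0015, 0], "grip": 0.2}, {"twist": [0, 0, 0], "xyz": [0, -0.0015, 0], "grip": 0.2}]}}

```text
t: 11.35
tcp_pos: [0.6599, -0.0292, 0.0395]
orientation: [[-0.988, 0.153, -0.0], [0.153, 0.988, -0.0], [0.0, -0.0, -1.0]]
ft_force: [-0.2, 0.3, -2.1]
grip_width: 0.342
gripper_force: 59.7
```

Emit:
{"fn": "jog_arm", "kwargs": {"plan": [{"twist": [0, 0, 0], "xyz": [0, -0.0005, 0], "grip": 0.2}, {"twist": [0, 0, 0], "xyz": [0, -0.001, 0], "grip": 0.2}, {"twist": [0, 0, 0], "xyz": [0, -0.0015, 0], "grip": 0.2}, {"twist": [0, 0, 0], "xyz": [0, -0.0015, 0], "grip": 0.2}]}}

```text
t: 11.68
tcp_pos: [0.6597, -0.0307, 0.0395]
orientation: [[-0.988, 0.153, 0.0], [0.153, 0.988, -0.0], [-0.0, -0.0, -1.0]]
ft_force: [0.4, 0.3, -2.2]
grip_width: 0.334
gripper_force: 59.7
```

Emit:
{"fn": "jog_arm", "kwargs": {"plan": [{"twist": [0, 0, 0], "xyz": [0, -0.0005, 0], "grip": 0.2}, {"twist": [0, 0, 0], "xyz": [0, -0.001, 0], "grip": 0.2}, {"twist": [0, 0, 0], "xyz": [0, -0.0015, 0], "grip": 0.2}, {"twist": [0, 0, 0], "xyz": [0, -0.002, 0], "grip": 0.2}, {"twist": [0, 0, 0], "xyz": [0, -0.002, 0], "grip": 0.2}]}}

```text
t: 12.1
tcp_pos: [0.6593, -0.0327, 0.0395]
orientation: [[-0.988, 0.153, -0.0], [0.153, 0.988, -0.0], [-0.0, -0.0, -1.0]]
ft_force: [-0.7, 0.1, -2.2]
grip_width: 0.339
gripper_force: 59.7
```

Emit:
{"fn": "jog_arm", "kwargs": {"plan": [{"twist": [0, 0, 0], "xyz": [0, -0.0005, 0], "grip": 0.2}, {"twist": [0, 0, 0], "xyz": [0, -0.001, 0], "grip": 0.2}, {"twist": [0, 0, 0], "xyz": [0, -0.0015, 0], "grip": 0.2}, {"twist": [0, 0, 0], "xyz": [0, -0.002, 0], "grip": 0.2}, {"twist": [0, 0, 0], "xyz": [0, -0.002, 0], "grip": 0.2}]}}

```text
t: 12.52
tcp_pos: [0.659, -0.0347, 0.0395]
orientation: [[-0.988, 0.153, -0.0], [0.153, 0.988, -0.0], [0.0, -0.0, -1.0]]
ft_force: [-0.2, 0.3, -3.2]
grip_width: 0.339
gripper_force: 59.7
```

Emit:
{"fn": "jog_arm", "kwargs": {"plan": [{"twist": [0, 0, 0], "xyz": [0, -0.0005, 0], "grip": 0.2}, {"twist": [0, 0, 0], "xyz": [0, -0.001, 0], "grip": 0.2}, {"twist": [0, 0, 0], "xyz": [0, -0.0015, 0], "grip": 0.2}, {"twist": [0, 0, 0], "xyz": [0, -0.002, 0], "grip": 0.2}, {"twist": [0, 0, 0], "xyz": [0, -0.002, 0], "grip": 0.2}]}}

```text
t: 12.93
tcp_pos: [0.6587, -0.0367, 0.0395]
orientation: [[-0.988, 0.153, -0.0], [0.153, 0.988, -0.0], [0.0, -0.0, -1.0]]
ft_force: [0.3, 0.6, -3.7]
grip_width: 0.342
gripper_force: 59.7
```

s ≈ -64.5. The rollers come next, so I'm taking smaller steps.

Emit:
{"fn": "jog_arm", "kwargs": {"plan": [{"twist": [0, 0, 0], "xyz": [0, -0.0005, 0], "grip": 0.2}, {"twist": [0, 0, 0], "xyz": [0, -0.001, 0], "grip": 0.2}, {"twist": [0, 0, 0], "xyz": [0, -0.0015, 0], "grip": 0.2}, {"twist": [0, 0, 0], "xyz": [0, -0.0015, 0], "grip": 0.2}]}}

```text
t: 13.27
tcp_pos: [0.6585, -0.0381, 0.0395]
orientation: [[-0.988, 0.153, -0.0], [0.153, 0.988, -0.0], [0.0, -0.0, -1.0]]
ft_force: [0.3, -0.1, -3.0]
grip_width: 0.336
gripper_force: 59.7
```

Emit:
{"fn": "jog_arm", "kwargs": {"plan": [{"twist": [0, 0, 0], "xyz": [0, -0.0005, 0], "grip": 0.2}, {"twist": [0, 0, 0], "xyz": [0, -0.001, 0], "grip": 0.2}, {"twist": [0, 0, 0], "xyz": [0, -0.0015, 0], "grip": 0.2}, {"twist": [0, 0, 0], "xyz": [0, -0.0015, 0], "grip": 0.2}]}}

```text
t: 13.6
tcp_pos: [0.6586, -0.0395, 0.0396]
orientation: [[-0.988, 0.153, 0.001], [0.153, 0.988, 0.0], [-0.001, 0.0, -1.0]]
ft_force: [1.5, 1.4, -3.8]
grip_width: 0.336
gripper_force: 59.7
```

Emit:
{"fn": "jog_arm", "kwargs": {"plan": [{"twist": [0, 0, 0], "xyz": [0, -0.0005, 0], "grip": 0.2}, {"twist": [0, 0, 0], "xyz": [0, -0.001, 0], "grip": 0.2}, {"twist": [0, 0, 0], "xyz": [0, -0.0015, 0], "grip": 0.2}, {"twist": [0, 0, 0], "xyz": [0, -0.0015, 0], "grip": 0.2}]}}

```text
t: 13.93
tcp_pos: [0.6583, -0.041, 0.0396]
orientation: [[-0.988, 0.153, 0.001], [0.153, 0.988, 0.0], [-0.001, 0.0, -1.0]]
ft_force: [3.3, 2.9, -2.5]
grip_width: 0.339
gripper_force: 59.7
```

Emit:
{"fn": "jog_arm", "kwargs": {"plan": [{"twist": [0, 0, 0], "xyz": [-0.0004, -0.0005, 0], "grip": 0.2}, {"twist": [0, 0, 0], "xyz": [-0.0004, -0.001, 0], "grip": 0.2}, {"twist": [0, 0, 0], "xyz": [-0.0004, -0.001, 0], "grip": 0.2}]}}

```text
t: 14.18
tcp_pos: [0.6582, -0.0418, 0.0394]
orientation: [[-0.988, 0.153, -0.0], [0.153, 0.988, 0.0], [0.0, 0.0, -1.0]]
ft_force: [2.0, 4.8, -3.0]
grip_width: 0.334
gripper_force: 59.9
```

Emit:
{"fn": "jog_arm", "kwargs": {"plan": [{"twist": [0, 0, 0], "xyz": [0, -0.0005, 0], "grip": 0.2}, {"twist": [0, 0, 0], "xyz": [0, -0.001, 0], "grip": 0.2}, {"twist": [0, 0, 0], "xyz": [0, -0.001, 0], "grip": 0.2}]}}

```text
t: 14.43
tcp_pos: [0.658, -0.0427, 0.0394]
orientation: [[-0.988, 0.153, -0.0], [0.153, 0.988, 0.0], [0.0, 0.0, -1.0]]
ft_force: [1.3, 4.9, -2.6]
grip_width: 0.336
gripper_force: 59.9
```

Emit:
{"fn": "jog_arm", "kwargs": {"plan": [{"twist": [0, 0, 0], "xyz": [0, -0.0005, 0], "grip": 0.2}, {"twist": [0, 0, 0], "xyz": [0, -0.001, 0], "grip": 0.2}, {"twist": [0, 0, 0], "xyz": [0, -0.0015, 0], "grip": 0.2}, {"twist": [0, 0, 0], "xyz": [0, -0.0015, 0], "grip": 0.2}]}}

```text
t: 14.77
tcp_pos: [0.6577, -0.0442, 0.0394]
orientation: [[-0.988, 0.153, -0.0], [0.153, 0.988, 0.0], [0.0, 0.0, -1.0]]
ft_force: [2.5, 4.7, -3.2]
grip_width: 0.337
gripper_force: 59.9
```

Emit:
{"fn": "jog_arm", "kwargs": {"plan": [{"twist": [0, 0, 0], "xyz": [0, -0.0005, 0], "grip": 0.2}, {"twist": [0, 0, 0], "xyz": [0, -0.001, 0], "grip": 0.2}, {"twist": [0, 0, 0], "xyz": [0, -0.0015, 0], "grip": 0.2}, {"twist": [0, 0, 0], "xyz": [0, -0.0015, 0], "grip": 0.2}]}}

```text
t: 15.1
tcp_pos: [0.6575, -0.0458, 0.0394]
orientation: [[-0.988, 0.153, -0.0], [0.153, 0.988, 0.0], [0.0, 0.0, -1.0]]
ft_force: [1.9, 4.8, -2.4]
grip_width: 0.339
gripper_force: 59.9
```

Emit:
{"fn": "jog_arm", "kwargs": {"plan": [{"twist": [0, 0, 0], "xyz": [0, -0.0005, 0], "grip": 0.2}, {"twist": [0, 0, 0], "xyz": [0, -0.001, 0], "grip": 0.2}, {"twist": [0, 0, 0], "xyz": [0, -0.0015, 0], "grip": 0.2}, {"twist": [0, 0, 0], "xyz": [0, -0.0015, 0], "grip": 0.2}]}}

```text
t: 15.43
tcp_pos: [0.6572, -0.0474, 0.0394]
orientation: [[-0.988, 0.153, -0.0], [0.153, 0.988, 0.0], [0.001, 0.0, -1.0]]
ft_force: [1.9, 3.8, -1.8]
grip_width: 0.338
gripper_force: 59.9
```

Emit:
{"fn": "jog_arm", "kwargs": {"plan": [{"twist": [0, 0, 0], "xyz": [0, -0.0005, 0], "grip": 0.2}, {"twist": [0, 0, 0], "xyz": [0, -0.001, 0], "grip": 0.2}, {"twist": [0, 0, 0], "xyz": [0, -0.0015, 0], "grip": 0.2}, {"twist": [0, 0, 0], "xyz": [0, -0.0015, 0], "grip": 0.2}]}}

```text
t: 15.77
tcp_pos: [0.6571, -0.0491, 0.0394]
orientation: [[-0.988, 0.153, -0.0], [0.153, 0.988, -0.0], [0.0, -0.0, -1.0]]
ft_force: [1.4, 2.6, -2.9]
grip_width: 0.339
gripper_force: 59.8
```

Emit:
{"fn": "jog_arm", "kwargs": {"plan": [{"twist": [0, 0, 0], "xyz": [0, -0.0005, 0], "grip": 0.2}, {"twist": [0, 0, 0], "xyz": [0, -0.001, 0], "grip": 0.2}, {"twist": [0, 0, 0], "xyz": [0, -0.0015, 0], "grip": 0.2}, {"twist": [0, 0, 0], "xyz": [0, -0.0015, 0], "grip": 0.2}]}}

```text
t: 16.1
tcp_pos: [0.6569, -0.0507, 0.0395]
orientation: [[-0.988, 0.153, -0.0], [0.153, 0.988, -0.0], [0.0, -0.0, -1.0]]
ft_force: [1.7, 1.3, -3.0]
grip_width: 0.34
gripper_force: 59.9
```

Emit:
{"fn": "jog_arm", "kwargs": {"plan": [{"twist": [0, 0, 0], "xyz": [0, -0.0005, 0], "grip": 0.2}, {"twist": [0, 0, 0], "xyz": [0, -0.001, 0], "grip": 0.2}, {"twist": [0, 0, 0], "xyz": [0, -0.001, 0], "grip": 0.2}]}}

```text
t: 16.35
tcp_pos: [0.6568, -0.0517, 0.0395]
orientation: [[-0.988, 0.153, -0.0], [0.153, 0.988, -0.0], [0.0, -0.0, -1.0]]
ft_force: [0.7, 0.4, -3.5]
grip_width: 0.334
gripper_force: 59.9
```

Emit:
{"fn": "jog_arm", "kwargs": {"plan": [{"twist": [0, 0, 0], "xyz": [0, -0.0005, 0], "grip": 0.2}, {"twist": [0, 0, 0], "xyz": [0, -0.001, 0], "grip": 0.2}, {"twist": [0, 0, 0], "xyz": [0, -0.0015, 0], "grip": 0.2}, {"twist": [0, 0, 0], "xyz": [0, -0.0015, 0], "grip": 0.2}]}}

```text
t: 16.68
tcp_pos: [0.6566, -0.0531, 0.0395]
orientation: [[-0.988, 0.153, -0.0], [0.153, 0.988, -0.0], [0.0, -0.0, -1.0]]
ft_force: [1.1, 0.9, -3.0]
grip_width: 0.338
gripper_force: 59.9
```

Emit:
{"fn": "jog_arm", "kwargs": {"plan": [{"twist": [0, 0, 0], "xyz": [0, -0.0005, 0], "grip": 0.2}, {"twist": [0, 0, 0], "xyz": [0, -0.0005, 0], "grip": 0.2}]}}

```text
t: 16.85
tcp_pos: [0.6565, -0.0536, 0.0395]
orientation: [[-0.988, 0.153, -0.0], [0.153, 0.988, -0.0], [0.0, -0.0, -1.0]]
ft_force: [1.2, 0.3, -3.9]
grip_width: 0.337
gripper_force: 59.9
```

Emit:
{"fn": "jog_arm", "kwargs": {"plan": [{"twist": [0, 0, 0], "xyz": [0, -0.0005, 0], "grip": 0.2}, {"twist": [0, 0, 0], "xyz": [0, -0.0005, 0], "grip": 0.2}]}}

```text
t: 17.02
tcp_pos: [0.6564, -0.054, 0.0395]
orientation: [[-0.988, 0.153, 0.0], [0.153, 0.988, -0.0], [-0.0, -0.0, -1.0]]
ft_force: [1.0, -0.3, -3.4]
grip_width: 0.338
gripper_force: 59.9
```

Emit:
{"fn": "jog_arm", "kwargs": {"plan": [{"twist": [0, 0, 0], "xyz": [0, -0.0004, 0], "grip": 0.2}, {"twist": [0, 0, 0], "xyz": [0, -0.0004, 0], "grip": 0.2}]}}

```text
t: 17.18
tcp_pos: [0.6564, -0.0544, 0.0395]
orientation: [[-0.988, 0.153, 0.0], [0.153, 0.988, -0.0], [-0.0, -0.0, -1.0]]
ft_force: [1.1, 0.2, -3.0]
grip_width: 0.335
gripper_force: 59.9
```

Emit:
{"fn": "jog_arm", "kwargs": {"plan": [{"twist": [0, 0, 0], "xyz": [0, -0.0004, 0], "grip": 0.2}, {"twist": [0, 0, 0], "xyz": [0, -0.0004, 0], "grip": 0.2}]}}

```text
t: 17.35
tcp_pos: [0.6564, -0.0548, 0.0395]
orientation: [[-0.988, 0.153, 0.0], [0.153, 0.988, -0.0], [-0.0, -0.0, -1.0]]
ft_force: [0.8, 0.5, -2.7]
grip_width: 0.335
gripper_force: 59.9
```

Emit:
{"fn": "jog_arm", "kwargs": {"plan": [{"twist": [0, 0, 0], "xyz": [0, -0.0004, 0], "grip": 0.2}, {"twist": [0, 0, 0], "xyz": [0, -0.0004, 0], "grip": 0.2}]}}

```text
t: 17.52
tcp_pos: [0.6563, -0.0552, 0.0395]
orientation: [[-0.988, 0.153, 0.0], [0.153, 0.988, -0.0], [-0.0, -0.0, -1.0]]
ft_force: [0.3, 0.5, -3.5]
grip_width: 0.337
gripper_force: 59.9
```

Emit:
{"fn": "jog_arm", "kwargs": {"plan": [{"twist": [0, 0, 0], "xyz": [0, -0.0004, 0], "grip": 0.2}, {"twist": [0, 0, 0], "xyz": [0, -0.0004, 0], "grip": 0.2}]}}

```text
t: 17.68
tcp_pos: [0.6561, -0.0555, 0.0394]
orientation: [[-0.988, 0.153, -0.0], [0.153, 0.988, -0.0], [0.0, -0.0, -1.0]]
ft_force: [0.5, 0.0, -2.6]
grip_width: 0.338
gripper_force: 59.9
```

Emit:
{"fn": "jog_arm", "kwargs": {"plan": [{"twist": [0, 0, 0], "xyz": [0, -0.0004, 0], "grip": 0.2}, {"twist": [0, 0, 0], "xyz": [0, -0.0004, 0], "grip": 0.2}]}}

```text
t: 17.85
tcp_pos: [0.656, -0.0559, 0.0394]
orientation: [[-0.988, 0.153, -0.0], [0.153, 0.988, 0.0], [0.0, -0.0, -1.0]]
ft_force: [2.0, -0.5, -4.1]
grip_width: 0.334
gripper_force: 59.9
```

Emit:
{"fn": "jog_arm", "kwargs": {"plan": [{"twist": [0, 0, 0], "xyz": [0, -0.0003, 0], "grip": 0.2}, {"twist": [0, 0, 0], "xyz": [0, -0.0003, 0], "grip": 0.2}]}}

```text
t: 18.02
tcp_pos: [0.656, -0.0562, 0.0394]
orientation: [[-0.988, 0.153, -0.0], [0.153, 0.988, -0.0], [0.0, -0.0, -1.0]]
ft_force: [-0.4, -0.0, -3.6]
grip_width: 0.337
gripper_force: 59.9
```

Emit:
{"fn": "jog_arm", "kwargs": {"plan": [{"twist": [0, 0, 0], "xyz": [0, -0.0004, 0], "grip": 0.2}, {"twist": [0, 0, 0], "xyz": [0, -0.0004, 0], "grip": 0.2}]}}

```text
t: 18.18
tcp_pos: [0.656, -0.0565, 0.0395]
orientation: [[-0.988, 0.153, -0.0], [0.153, 0.988, 0.0], [0.0, 0.0, -1.0]]
ft_force: [-0.3, 0.6, -3.2]
grip_width: 0.335
gripper_force: 59.9
```

Emit:
{"fn": "jog_arm", "kwargs": {"plan": [{"twist": [0, 0, 0], "xyz": [0, -0.0004, 0], "grip": 0.2}, {"twist": [0, 0, 0], "xyz": [0, -0.0004, 0], "grip": 0.2}]}}

```text
t: 18.35
tcp_pos: [0.656, -0.0567, 0.0394]
orientation: [[-0.988, 0.153, -0.0], [0.153, 0.988, 0.001], [0.0, 0.001, -1.0]]
ft_force: [0.2, 5.1, -3.2]
grip_width: 0.341
gripper_force: 59.9
```

Emit:
{"fn": "jog_arm", "kwargs": {"plan": [{"twist": [0, 0, 0], "xyz": [0, -0.0003, 0], "grip": 0.2}, {"twist": [0, 0, 0], "xyz": [0, -0.0003, 0], "grip": 0.2}]}}

```text
t: 18.52
tcp_pos: [0.656, -0.0567, 0.0395]
orientation: [[-0.988, 0.153, 0.0], [0.153, 0.988, 0.001], [0.0, 0.001, -1.0]]
ft_force: [0.3, 6.0, -3.9]
grip_width: 0.34
gripper_force: 60.0
```

Emit:
{"fn": "jog_arm", "kwargs": {"plan": [{"twist": [0, 0, 0], "xyz": [0, -0.0003, 0], "grip": 0.2}, {"twist": [0, 0, 0], "xyz": [0, -0.0003, 0], "grip": 0.2}, {"twist": [0, 0, 0], "xyz": [0, -0.0003, 0], "grip": 0.2}]}}

```text
t: 18.77
tcp_pos: [0.6559, -0.0568, 0.0395]
orientation: [[-0.988, 0.153, 0.0], [0.153, 0.988, 0.001], [0.0, 0.001, -1.0]]
ft_force: [1.0, 7.6, -3.0]
grip_width: 0.34
gripper_force: 60.1
```

Emit:
{"fn": "jog_arm", "kwargs": {"plan": [{"twist": [0, 0, 0], "xyz": [0, -0.0003, 0], "grip": 0.2}, {"twist": [0, 0, 0], "xyz": [0, -0.0003, 0], "grip": 0.2}, {"twist": [0, 0, 0], "xyz": [0, -0.0003, 0], "grip": 0.2}]}}

```text
t: 19.02
tcp_pos: [0.6559, -0.0569, 0.0395]
orientation: [[-0.988, 0.153, 0.0], [0.153, 0.988, 0.001], [0.0, 0.001, -1.0]]
ft_force: [1.2, 9.5, -2.7]
grip_width: 0.335
gripper_force: 60.2
```

Emit:
{"fn": "jog_arm", "kwargs": {"plan": [{"twist": [0, 0, 0], "xyz": [0, -0.0003, 0], "grip": 0.2}, {"twist": [0, 0, 0], "xyz": [0, -0.0006, 0], "grip": 0.2}, {"twist": [0, 0, 0], "xyz": [0, -0.0008, 0], "grip": 0.2}, {"twist": [0, 0, 0], "xyz": [0, -0.0008, 0], "grip": 0.2}, {"twist": [0, 0, 0], "xyz": [0, -0.0008, 0], "grip": 0.2}]}}

```text
t: 19.43
tcp_pos: [0.6559, -0.0572, 0.0395]
orientation: [[-0.988, 0.153, 0.0], [0.153, 0.988, 0.002], [-0.0, 0.002, -1.0]]
ft_force: [3.0, 14.1, -2.4]
grip_width: 0.339
gripper_force: 60.6
```

```bash
python3 -c "
from h import *
st()"
```

```text
t 19.43 tcp [655.9 -57.2  39.5] s,n -43.9 656.8 F [ 2.99 14.05 -2.36] along -14.34 lat 0.8 M [ 2.84 -0.42 -0.05] grip 0.339 60.57687520980835 j [-10.  43.  82.   0.  55. -91.]
```

Emit:
{"fn": "jog_arm", "kwargs": {"plan": [{"twist": [0, 0, 0], "xyz": [0, -0.0002, 0], "grip": 0.2}, {"twist": [0, 0, 0], "xyz": [0, -0.0002, 0], "grip": 0.2}, {"twist": [0, 0, 0], "xyz": [0, -0.0002, 0], "grip": 0.2}, {"twist": [0, 0, 0], "xyz": [0, -0.0002, 0], "grip": 0.2}, {"twist": [0, 0, 0], "xyz": [0, -0.0002, 0], "grip": 0.2}, {"twist": [0, 0, 0], "xyz": [0, -0.0002, 0], "grip": 0.2}]}}

```text
t: 19.93
tcp_pos: [0.6559, -0.0572, 0.0395]
orientation: [[-0.988, 0.153, 0.0], [0.153, 0.988, 0.002], [-0.0, 0.002, -1.0]]
ft_force: [1.5, 15.5, -1.6]
grip_width: 0.339
gripper_force: 60.7
```

Emit:
{"fn": "jog_arm", "kwargs": {"plan": [{"twist": [0, 0, 0], "xyz": [0, 0.0006, 0], "grip": 0.2}, {"twist": [0, 0, 0], "xyz": [0, 0.0012, 0], "grip": 0.2}, {"twist": [0, 0, 0], "xyz": [0, 0.0018, 0], "grip": 0.2}, {"twist": [0, 0, 0], "xyz": [0, 0.0018, 0.0003], "grip": 0.2}, {"twist": [0, 0, 0], "xyz": [0, 0.0018, 0.0003], "grip": 0.2}]}}

```text
t: 20.35
tcp_pos: [0.656, -0.0567, 0.0393]
orientation: [[-0.988, 0.153, 0.0], [0.153, 0.988, 0.0], [-0.0, 0.0, -1.0]]
ft_force: [0.5, 7.0, -0.2]
grip_width: 0.336
gripper_force: 60.4
```

Emit:
{"fn": "jog_arm", "kwargs": {"plan": [{"twist": [0, 0, 0], "xyz": [0, 0.0006, 0], "grip": 0.2}, {"twist": [0, 0, 0], "xyz": [0, 0.0006, 0], "grip": 0.2}, {"twist": [0, 0, 0], "xyz": [0, 0.0006, 0], "grip": 0.2}], "force": 20}}

```text
t: 20.6
tcp_pos: [0.6561, -0.0566, 0.0392]
orientation: [[-0.988, 0.153, 0.0], [0.153, 0.988, -0.0], [-0.0, -0.0, -1.0]]
ft_force: [0.3, 2.6, -2.0]
grip_width: 0.336
gripper_force: 60.3
```

```bash
python3 -c "
from h import *
st()"
```

```text
t 20.6 tcp [656.1 -56.6  39.2] s,n -44.5 656.9 F [ 0.35  2.56 -2.03] along -2.58 lat -0.05 M [0.49 0.01 0.01] grip 0.336 60.251240730285645 j [-10.  43.  82.  -0.  55. -91.]
```

Light forward contact remains. Releasing, opening wide, and retreating upward.

Emit:
{"fn": "jog_arm", "kwargs": {"plan": [{"twist": [0, 0, 0], "xyz": [0, 0, 0], "grip": 0.38}, {"twist": [0, 0, 0], "xyz": [0, 0, 0], "grip": 0.42}, {"twist": [0, 0, 0], "xyz": [0, 0, 0], "grip": 0.5}, {"twist": [0, 0, 0], "xyz": [0, 0, 0], "grip": 0.6}, {"twist": [0, 0, 0], "xyz": [0, 0, 0], "grip": 0.8}, {"twist": [0, 0, 0], "xyz": [0, 0, 0], "grip": 0.9}, {"twist": [0, 0, 0], "xyz": [0, 0, 0], "grip": 0.9}, {"twist": [0, 0, 0], "xyz": [0, 0, 0], "grip": 0.9}, {"twist": [0, 0, 0], "xyz": [0, 0, 0], "grip": 0.9}]}}

```text
t: 21.35
tcp_pos: [0.656, -0.0565, 0.0391]
orientation: [[-0.988, 0.153, -0.0], [0.153, 0.988, -0.0], [0.0, -0.0, -1.0]]
ft_force: [-0.3, -0.3, -0.8]
grip_width: 0.898
gripper_force: 0.0
```

```bash
python3 -c "
from h import *
st()"
```

```text
t 21.35 tcp [656.  -56.5  39.1] s,n -44.6 656.8 F [-0.35 -0.28 -0.79] along 0.33 lat -0.3 M [-0.02  0.02 -0.04] grip 0.898 0.0 j [-10.  43.  82.  -0.  55. -91.]
```

Emit:
{"fn": "jog_arm", "kwargs": {"plan": [{"twist": [0, 0, 0], "xyz": [0, 0, -0.01], "grip": 0.9}, {"twist": [0, 0, 0], "xyz": [0, 0, -0.03], "grip": 0.9}, {"twist": [0, 0, 0], "xyz": [0, 0, -0.06], "grip": 0.9}, {"twist": [0, 0, 0], "xyz": [0, 0, -0.09], "grip": 0.9}, {"twist": [0, 0, 0], "xyz": [0, 0, -0.12], "grip": 0.9}, {"twist": [0, 0, 0], "xyz": [0, 0, -0.15], "grip": 0.9}, {"twist": [0, 0, 0], "xyz": [0, 0, -0.17], "grip": 0.9}, {"twist": [0, 0, 0], "xyz": [0, 0.03, -0.17], "grip": 0.9}, {"twist": [0, 0, 0], "xyz": [0, 0.07, -0.17], "grip": 0.9}, {"twist": [0, 0, 0], "xyz": [0, 0.11, -0.17], "grip": 0.9}, {"twist": [0, 0, 0], "xyz": [0, 0.15, -0.17], "grip": 0.9}, {"twist": [0, 0, 0], "xyz": [0, 0.19, -0.17], "grip": 0.9}, {"twist": [0, 0, 0], "xyz": [0, 0.19, -0.17], "grip": 0.9}, {"twist": [0, 0, 0], "xyz": [0, 0.19, -0.17], "grip": 0.9}]}}

```text
t: 22.52
tcp_pos: [0.685, 0.1336, 0.2097]
orientation: [[-0.989, 0.15, 0.0], [0.15, 0.989, 0.0], [-0.0, 0.0, -1.0]]
ft_force: [-0.4, -0.1, -0.4]
grip_width: 0.9
gripper_force: 0.0
```

```bash
python3 - <<'E'
from h import *
d=grab('scene','pics/s9.png'); st()
i=cv2.imread('pics/s9.png')[150:330,230:430]
cv2.imwrite('pics/s9c.png',cv2.resize(i,None,fx=3.3,fy=3.3,interpolation=cv2.INTER_CUBIC))
E
```

```text
t 22.57 tcp [685.  132.  209.7] s,n -235.2 656.6 F [ 0.09 -1.29  0.35] along 1.26 lat 0.29 M [ 0.   -0.02  0.03] grip 0.901 0.0 j [  6.  35.  67.  -0.  77. -75.]
```

View pics/s9c.png

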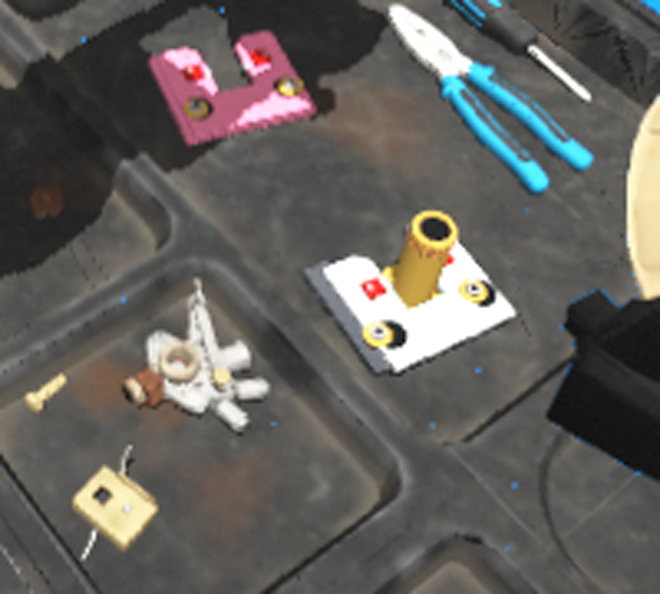

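The spigot stands upright at the closed end (crop 420,270), with its flange under the plate. The tap and bracket are undisturbed in this view.

```bash
python3 -c "
from h import *
print(job.hand_in())"
```

```text
the job is handed in; nothing more can be done
None
```

The spigot stands upright at the closed end of the slot with its flange under the plate, pressed home at about 15.5 N (the highest force I read) and released; the job was handed in at about 22.6 s, with the tap and bracket unmoved in the last picture (the cream cap was outside that view, but the arm was never near it).

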